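# Clamp a tin in the pump clamp and hold it

## Robot

A 6-joint arm with a two-finger parallel gripper is mounted at the origin on the work surface. World frame = base frame: x ahead of the robot, y to its left, z up, the work surface at z = 0. Lengths are in mm, angles in rad, forces in N, time in s.
With the tool pointing down it reaches from about 350 to 975 mm from the base axis. Payload 7.1 kg.
Tool frame: the origin (TCP) lies on the mounting face of the last link; the fingertips stand 182 mm ahead of it and the grasp point (between the pads) lies 163 mm ahead of it (ctrl.finger_overhang is the distance from the TCP to the fingertips, in mm); z points along the fingers, y is the direction in which the jaws open and shut (so a half turn about z gives the same grasp; the last joint's range is limited). The gripper opens to 88 mm and grips with 3 to 60 N. Pads are 20 mm wide; open, the fingers measure 115 mm over their backs; the gripper's body (75 mm by 178 mm) begins 61 mm behind the grasp point.
Start: joints at [-1.245, 0.423, 1.63, -0, 1.089, -0.019], TCP at [211.273, -588.192, 404.675] pointing down, gripper open.
Joint ranges: [-3, 3], [-0.9, 2.11], [0.09, 2.58], [-1.31, 4.45], [0.11, 2.69], [-2.54, 2.54]. Speed limits (rad/s): [2.39, 2.39, 3.01, 3.14, 3.14, 3.14].

## Interface

Orientations are given as a rotation vector (axis times angle).
In Python, from workcell import ctrl, viewer, recognise gives the robot as it stands.
- The arm moves only by the shell command python3 -m handwheel 'ROWS'. ROWS is JSON, a list of rows, each an object of numbers: "gripper": the closure, from 0 (fully open) to 1 (shut); "tx", "ty", "tz": the shift along the tool's x, y, z in m; "rx", "ry", "rz": the turn, a rotation vector about the tool's x, y, z in degrees. In form: [{"gripper": .., "tx": .., "ty": .., "tz": .., "rx": .., "ry": .., "rz": ..}, ...]. A call has 1 to 8 rows; each row shifts and turns the commanded pose from where the row before left it, along the tool's axes as they then stand; what a row does not reach is not made up. A row lasts 1/8 s, in which the tool goes at most 62.5 mm and 10.7 degrees, less where a joint would pass 70% of its speed; a pose out of reach is approached as far as the arm can. A call with a gripper value outside its range is refused whole. The fingers move at their own pace and stop on an object; the grip force is fixed at half the most. Time passes only in rows, so rows that do not move let the fingers close. It gives the time, the measured TCP pose, the force and the opening at its end, in the units of the state.
- ctrl.get_obs(): the state, without advancing time (a new reading comes with each control period).
- viewer.get_image(name): name is "side" or "top" or "wrist"; returns a dict with "image" (384x512x3 uint8, red, green, blue), "range_z" (384x512 float32, mm along the optical axis (not along the pixel's ray), 0 where there is no reading), "vfov" (degrees; the focal length in pixels is half the picture's height over the tangent of half this angle, whatever the lens; pixels are square), "cx", "cy" (the principal point, pixels), "extrinsics" (4x4, takes a point from world to camera coordinates); the wrist camera has in their place "T_tool_cam" (4x4, takes a point from camera to tool coordinates, whose origin is the TCP and whose axes are the flange's). Camera axes: x right, y up, looking along -z (the intrinsics and any distortion apply to the point x, -y, -z); pixel columns grow to the right and rows downward; lengths in mm; the calibration is good to about 2 mm. A picture is of the moment at which its call begins: read the wrist's pose just before it.
- ctrl.close_job(): hands the job in, once; it reports no verdict.
Trained networks look in a picture, given as the dict that the camera call returned (one of the last four; its "shot" number tells which), for a name from the list of things; names that differ only in an ending like _2 or _b are one class to them, and where a whole thing is asked for, a point or a joint stands for the part that bears it (a point fixed in the world has none). Each returns a list of dicts, best first, with "p" (0 to 1); they miss things now and then, are a little off and sometimes report something else, mostly with a low value. They report only what shows in the picture. A call takes as long as a camera call. They do not tell look-alikes from the thing itself.
- recognise(picture, name): "xy" ([column, row] as shares, 0 to 1, of the picture: columns of its width, rows of its height, amid what is visible of it).
The state is a dict: "t": time; "qpos": joint angles; "qvel": joint speeds; "joint_torque": joint torques, N m; "ee_pos": TCP position; "orientation": TCP orientation; "ft_force": force on the tool from outside, world axes, zero at the start; "moment": the same for the moment, N m; "width": finger opening in mm.
Only numpy, scipy, OpenCV 4.12 (cv2) and the standard library are available. Lean on these libraries where they do the work, as an engineer would, in place of code of your own. Each camera call takes 0.05 s, during which the arm holds its last target.

## Task

Stand the square tin upright and square in the bay of the bench clamp, close in front of the fixed anvil, and let go of it. Then pump the clamp's trigger (squeeze the bar towards the fixed wooden handle, let it spring back, again and again; never push the rod or pad yourself) until the pad meets the tin, and squeeze on until the spring plunger behind the pad is pushed in about half way, but never fully in, which would dent the tin. Finish while still holding the trigger squeezed so that the tin stays gripped, and leave the bowl, brush and mug alone.

Things in the scene. Friction and masses are not known exactly. Their poses are not given: they have to be found in the camera images.
- fixture: bench clamp fixed to the table. Steel base plate 100 x 370 x 12 mm (x -50 to 50, y -165 to 205). Origin on the table, z up; y runs along the clamp from handle to anvil. Housing x +-22, y -110 to -15, up to z 90 mm, holds the rod. Wooden handle on it: 26 mm wide in x, y -88 (back) to -74 mm (front), z 88 to 168 mm; the trigger bar stands before it at greater y.
- handle (a point): middle of the back face (looking to the fixture's -y) of the fixed handle, at bar height (fixture y -88, z 139 mm). From here to the bar's front is 55 mm at rest, 31 mm fully squeezed: the middle of a symmetric squeeze moves 12 mm to -y. Squeezing bar and handle together from above works; so does pulling the bar alone to -y.
- trigger_bar: steel cross bar of the trigger, round, 16 mm in diameter, 40 mm long along the fixture's x; origin at its middle. At rest at fixture y -41, z 139 mm; it moves nearly straight in -y by 24 mm to y -65 mm at full squeeze (on a lever 60 mm above a pivot at y -53, z 80 mm).
- trigger (a joint): angle of the trigger: 0 at rest, 0.4 rad fully squeezed; a spring returns it (about 3.5 to 5 N at the bar, more while the pad presses: about 0.7 N at the bar for each N at the pad).
- jaw (a joint): advance of the rod along the fixture's +y, m (0 to 0.085). A pawl on the trigger catches teeth 7.5 mm apart: a squeeze moves the rod 0.73 mm per mm of bar travel once a tooth is met (up to 7.5 mm of rod travel is lost first). Full stroke 17.6 mm, so steady full pumping gains 15 mm a stroke. Let go, the pawl clicks back; only 4 N friction holds the rod, so a pad pressed harder pushes it back.
- pad (a joint): how far the brass spring plunger behind the pad is pushed in, m: 0 free, 0.016 fully in (tin dented). Spring 1.5 N per mm. The visible brass plunger is 17 mm long when free and shortens as it goes in.
- rod: toothed steel rod 14 x 12 mm along the fixture's y at z 52 mm, with its 40 mm square head and, on the head, the sprung pad; not to be pushed by the robot. The origin is the fixture's origin carried along by the rod's advance.
- pad_face: wooden pad 44 x 8 x 44 mm on the plunger; origin at the middle of its front face, which looks to the fixture's +y and is at fixture y = 55 mm + jaw - pad, z 52 mm.
- anvil: fixed steel plate 60 mm wide, 14 mm thick, 86 mm high, standing on the base plate; origin at the middle of the lower edge of its working face (fixture y 170 mm, z 12 mm), which looks to the fixture's -y, towards the pad.
- bay (a point): where the tin's underside centre should stand, on top of the base plate, leaving 5 mm between tin and anvil (an error of 10 mm is no matter: the pad pushes the tin up to the anvil).
- tin: loose square sheet-metal tin 50 x 50 x 80 mm with a 14 mm diameter, 10 mm high knob on top, about 0.25 kg; origin at the centre of its underside, axes along its sides, z up.
- saucer: bystander: round terracotta bowl, 130 mm across, 35 mm high; origin at the centre of its underside.
- brush: bystander: hand brush with a long handle lying on the table.
- cup: bystander: steel mug 76 mm across, 85 mm high; origin at the centre of its underside.
Mind the look-alikes: they are no part of the job. What is shaped like the tin but green or pink is not meant.

How it is judged (in metres and radians):
On the way, in this order (a step that is already met when the one before it is completed fails the run):
1. the tin stands upright in the bay, let go, within 15 mm of its spot (horizontal distance between tin and bay below 0.015 m and z of tin in the frame of fixture below 0.016 m and angle between tin's own z axis and vertical below 0.08 rad and contact force between the fingers and tin below 0.3 N), for 0.2 s.
2. the pad has met the tin (contact force between pad_face and tin above 0.7 N and horizontal distance between tin and bay below 0.02 m), for 0.1 s.
At the end, for the whole second after the job is handed in: Robot still squeezing the trigger bar (over 3 N), not touching the tin; plunger 5 to 13 mm in; pad presses the tin with over 5 N and the tin the anvil with over 4 N; tin at rest, upright (0.08 rad), on the base plate, square to the clamp (0.12 rad), within 20 mm of its spot (value of joint pad between 0.005 and 0.013 m and contact force between pad_face and tin above 5 N and contact force between anvil and tin above 4 N and contact force between any of the fingers, the arm and trigger_bar above 3 N and contact force between each of the fingers, the arm and tin below 0.3 N and horizontal distance between tin and bay below 0.02 m and z of tin in the frame of fixture between 0.009 and 0.016 m and angle between tin's own z axis and vertical below 0.08 rad and linear speed of tin below 0.02 m/s and (angle between the x axis of tin and the x axis of fixture, either way round below 0.12 rad or angle between the x axis of tin and the y axis of fixture, either way round below 0.12 rad)); the arm keeps its last pose, push and grip.
It fails at once if the plunger is pushed fully in (over 15.5 mm): the tin is dented (value of joint pad above 0.0155 m).
It fails at once if the robot pushes the rod or the pad itself (contact force between any of the fingers, the arm and rod above 1.5 N).
It fails at once if the bowl, brush or mug is moved more than 30 mm (distance of any of saucer, brush, cup from where it was at the start of the episode above 0.03 m).
It also fails if it takes over 72 s, if anything falls off the work surface, if the arm or the gripper's body presses on something with over 40 N, if the wrist force passes 120 N, or if a joint passes its speed limit or range.

## Working session

There is one attempt and no reset: what is moved stays moved. The work goes in short steps, Python scripts to look and compute and a shell command to move; the robot and the scene stay as the last step left them, time stands still between calls to the robot, and variables do not carry over. Pictures are saved under pics/ and viewed, and the job is handed in when it is done.

```bash
ls; mkdir -p pics; cat > h.py <<'E'
import numpy as np, cv2
from workcell import ctrl, viewer, recognise
from scipy.spatial.transform import Rotation as R
def Ttool(o):
    T=np.eye(4);T[:3,:3]=R.from_rotvec(o["orientation"]).as_matrix();T[:3,3]=o["ee_pos"];return T
def shot(name,fn=None):
    o=ctrl.get_obs(); p=viewer.get_image(name)
    if "extrinsics" in p: p["Twc"]=np.linalg.inv(np.array(p["extrinsics"]))
    else: p["Twc"]=Ttool(o)@np.array(p["T_tool_cam"])
    if fn: cv2.imwrite("pics/"+fn,p["image"][:,:,::-1])
    return p
def foc(p): return p["image"].shape[0]/2/np.tan(np.radians(p["vfov"])/2)
def cloud(p):
    z=p["range_z"];f=foc(p);h,w=z.shape
    u,v=np.meshgrid(np.arange(w),np.arange(h))
    P=np.stack([(u-p["cx"])/f*z,-(v-p["cy"])/f*z,-z,np.ones_like(z)],-1)
    W=P@p["Twc"].T
    W[z<=0]=np.nan
    return W[...,:3]
def proj(p,X):
    c=np.linalg.inv(p["Twc"])@np.append(X,1);f=foc(p)
    return p["cx"]+f*c[0]/-c[2], p["cy"]-f*c[1]/-c[2]
E
python3 - <<'E'
from h import *
o=ctrl.get_obs();print({k:np.round(v,3) for k,v in o.items()})
for n in ["side","top","wrist"]:
    p=shot(n,n+"0.png");print(n,p.keys(),p["vfov"],p["cx"],p["cy"],np.round(p["Twc"],3).tolist())
    W=cloud(p)
    for k in ["fixture","tin","saucer","brush","cup","trigger_bar","anvil","pad_face","handle"]:
        for r in recognise(p,k):
            u,v=int(r["xy"][0]*512),int(r["xy"][1]*384)
            print(k,round(r["p"],2),u,v,np.round(W[min(v,383),min(u,511)],0))
E
```

```text
pics
{'t': np.float64(0.0), 'qpos': array([-1.245,  0.424,  1.631, -0.   ,  1.089, -0.019]), 'qvel': array([ 0.003, -0.001,  0.001,  0.001,  0.   ,  0.   ]), 'joint_torque': array([ 1.0000e-03, -5.4463e+01, -2.7367e+01,  6.4000e-02,  2.3000e-02,
       -0.0000e+00]), 'ee_pos': array([ 211.188, -587.946,  403.918]), 'orientation': array([-3.094, -0.539,  0.   ]), 'ft_force': array([ 0.081, -0.208,  0.017]), 'moment': array([0.057, 0.035, 0.013]), 'width': np.float64(87.852)}
side dict_keys(['image', 'range_z', 'vfov', 'cx', 'cy', 'extrinsics', 'shot', 'Twc']) 50.07659473913726 257.98520228325253 185.6075406080206 [[-0.993, 0.086, -0.084, 457.01], [-0.12, -0.671, 0.732, 740.858], [0.006, 0.736, 0.677, 808.12], [0.0, 0.0, 0.0, 1.0]]
fixture 0.79 220 217 [633.  46.  47.]
fixture 0.44 216 212 [642.  47.  64.]
tin 0.98 305 263 [416. 184.  75.]
tin 0.75 262 257 [512. 178.  73.]
tin 0.62 299 225 [434.  73.  74.]
saucer 0.6 222 360 [566. 387.   6.]
brush 0.93 319 161 [ 385. -243.   21.]
cup 0.71 267 117 [ 559. -385.   72.]
trigger_bar 0.39 220 161 [647. -58. 144.]
anvil 0.77 207 249 [637. 172
[... 429 characters left out ...]
 210 [512. 147.  91.]
tin 0.6 242 235 [444.  52.  85.]
saucer 0.79 123 192 [581. 415.   8.]
saucer 0.23 247 166 [644.  41.  73.]
brush 0.84 343 259 [ 384. -235.   19.]
cup 0.63 407 195 [ 576. -437.    2.]
trigger_bar 0.53 265 173 [640. -11.  12.]
trigger_bar 0.46 286 157 [647. -66. 149.]
anvil 0.73 210 169 [629. 145.  92.]
pad_face 0.61 247 164 [649.  41.  75.]
handle 0.94 261 171 [646.   1.  13.]
wrist dict_keys(['image', 'range_z', 'vfov', 'cx', 'cy', 'T_tool_cam', 'shot', 'Twc']) 71.77493322877827 258.29076086962726 193.06675323942275 [[0.339, 0.901, 0.27, 286.555], [-0.941, 0.324, 0.099, -561.673], [0.002, -0.287, 0.958, 384.262], [0.0, 0.0, 0.0, 1.0]]
brush 0.83 27 2 [ 313. -260.   16.]
```

View pics/side0.png

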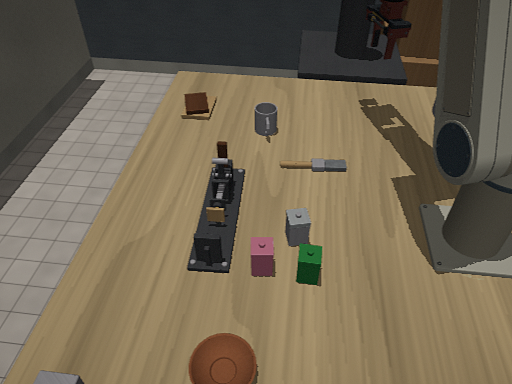

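View pics/top0.png

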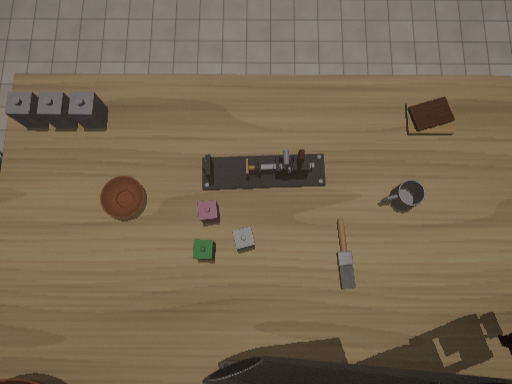

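Candidates for the tin in the top view are green (203,249), pink (207,210) and silver (243,237). The grey blocks at top left are bigger. By the description I choose the silver one. Next I crop it closely and measure the poses.

```bash
python3 - <<'E'
from h import *
cr=[]
for n in ["top","side"]:
    p=shot(n); W=cloud(p); im=p["image"].astype(int)
    z=W[...,2]; x=W[...,0]; y=W[...,1]
    c=(243,237) if n=="top" else (299,225)
    cr.append(cv2.resize(p["image"][c[1]-50:c[1]+50,c[0]-65:c[0]+65],None,fx=3,fy=3,interpolation=cv2.INTER_CUBIC)[:,:,::-1])
    m=(z>68)&(z<87)&(abs(x-436)<50)&(abs(y-55)<50)
    P=np.c_[x[m],y[m]].astype(np.float32); print(n,"tin",m.sum(),cv2.minAreaRect(P),z[m].mean())
    m=(z>6)&(z<20)&(abs(x-640)<110)&(abs(y-10)<260)
    P=np.c_[x[m],y[m]].astype(np.float32); print("plate",m.sum(),cv2.minAreaRect(P),np.median(z[m]))
    m=(z>125)&(abs(x-640)<60)&(abs(y+80)<60); print("bar/handle",m.sum(),np.round(np.c_[x[m],y[m],z[m]][::max(1,m.sum()//25)]).tolist())
    m=(z>80)&(z<115)&(abs(x-640)<60)&(abs(y-170)<40); P=np.c_[x[m],y[m]].astype(np.float32);print("anvil",m.sum(),cv2.minAreaRect(P))
cv2.imwrite("pics/crop.png",np.hstack(cr))
E
```

```text
top tin 338 ((437.3250732421875, 48.800960540771484), (51.48234176635742, 51.04153060913086), 15.042766571044922) 81.97943722568651
plate 2830 ((643.9022827148438, 11.052963256835938), (213.00013732910156, 513.3413696289062), 2.786519765853882) 12.586467215701532
bar/handle 175 [[667.0, -61.0, 149.0], [661.0, -104.0, 168.0], [664.0, -69.0, 148.0], [662.0, -58.0, 145.0], [655.0, -102.0, 169.0], [660.0, -66.0, 144.0], [652.0, -107.0, 169.0], [656.0, -69.0, 148.0], [649.0, -109.0, 168.0], [654.0, -72.0, 145.0], [647.0, -112.0, 167.0], [652.0, -99.0, 144.0], [649.0, -58.0, 141.0], [643.0, -99.0, 163.0], [645.0, -61.0, 148.0], [638.0, -101.0, 169.0], [642.0, -63.0, 146.0], [638.0, -108.0, 160.0], [639.0, -71.0, 148.0], [638.0, -58.0, 141.0], [637.0, -101.0, 147.0], [634.0, -63.0, 145.0], [637.0, -107.0, 136.0], [637.0, -103.0, 128.0], [628.0, -71.0, 147.0]]
anvil 130 ((639.3382568359375, 151.46852111816406), (59.60834503173828, 13.879773139953613), 1.9495062828063965)
side tin 399 ((439.7281188964844, 50.07688903808594), (53.25841522216797, 56.19047546386719), 16.594697952270508) 80.06903
[... 194 characters left out ...]
, 169.0], [651.0, -101.0, 168.0], [654.0, -100.0, 165.0], [656.0, -96.0, 165.0], [659.0, -98.0, 160.0], [663.0, -100.0, 155.0], [662.0, -98.0, 153.0], [663.0, -99.0, 149.0], [662.0, -94.0, 149.0], [663.0, -99.0, 142.0], [663.0, -97.0, 140.0], [664.0, -99.0, 136.0], [664.0, -98.0, 133.0], [663.0, -96.0, 131.0], [664.0, -97.0, 127.0], [670.0, -69.0, 145.0], [651.0, -65.0, 147.0], [665.0, -59.0, 147.0], [640.0, -61.0, 148.0], [658.0, -59.0, 145.0], [633.0, -63.0, 144.0], [650.0, -58.0, 143.0], [668.0, -57.0, 138.0], [642.0, -58.0, 140.0], [658.0, -56.0, 137.0], [631.0, -55.0, 141.0]]
anvil 263 ((641.8942260742188, 153.41981506347656), (59.683807373046875, 17.91834831237793), 3.7831389904022217)
```

View pics/crop.png

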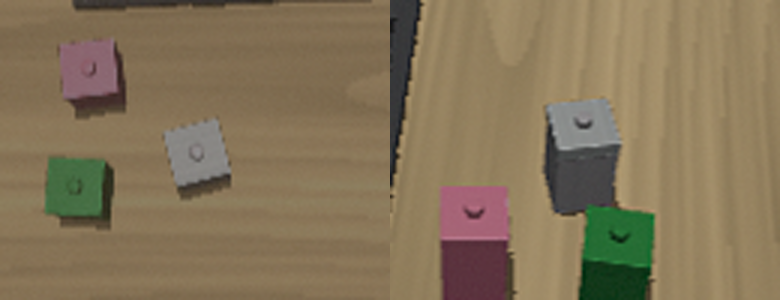

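The crop shows the silver tin upright, turned about 15° (top view 243,237), with pink and green beside it as look-alikes. Next I fit the fixture and plan the first move.

```bash
cat >> h.py <<'E'
def plan(target_xyz, yaw_y_deg, T=None, half=True):
    """print tool-frame deltas to get TCP to target pointing down with tool y at yaw (mod 180)"""
    if T is None: T=Ttool(ctrl.get_obs())
    cur=np.degrees(np.arctan2(T[1,1],T[0,1]))
    d=(yaw_y_deg-cur+(90 if half else 180))%(180 if half else 360)-(90 if half else 180)
    a=np.radians(cur+d); y=np.array([np.cos(a),np.sin(a),0]);z=np.array([0,0,-1.]);x=np.cross(y,z)
    G=np.eye(4);G[:3,:3]=np.c_[x,y,z];G[:3,3]=target_xyz
    D=np.linalg.inv(T)@G
    print("cur yaw",round(cur,2),"shift m (cur axes)",np.round(D[:3,3]/1000,4),"rotvec deg",np.round(np.degrees(R.from_matrix(D[:3,:3]).as_rotvec()),2))
    print("shift in target axes",np.round(G[:3,:3].T@(G[:3,3]-T[:3,3])/1000,4))
E
python3 - <<'E'
from h import *
for n in ["top","side"]:
    p=shot(n); W=cloud(p); im=p["image"].astype(int)
    z=W[...,2]; x=W[...,0]; y=W[...,1]
    m=(z>5)&(z<22)&(abs(x-640)<90)&(abs(y-20)<230)&(im.max(-1)<75)
    m=cv2.morphologyEx(m.astype(np.uint8),cv2.MORPH_OPEN,np.ones((3,3)))>0
    k,l,s,c=cv2.connectedComponentsWithStats(m.astype(np.uint8)); print(s[1:,4])
    P=np.c_[x[m],y[m]].astype(np.float32); print(n,"plate",m.sum(),cv2.minAreaRect(P),np.median(z[m]))
    # bar
    m=(z>136)&(z<152)&(abs(x-650)<40)&(y>-80)&(y<-45); P=np.c_[x[m],y[m]];print("bar",P.min(0),P.max(0),P.mean(0), z[m].max(), cv2.minAreaRect(P.astype(np.float32)))
    m=(z>155)&(z<175)&(abs(x-650)<40)&(y>-130)&(y<-90); P=np.c_[x[m],y[m]];print("handle top",P.min(0),P.max(0),P.mean(0))
plan([438,49.5,290],15.5)
E
```

```text
[2279  191   18    9]
top plate 2497 ((645.4486083984375, -6.067840576171875), (100.56505584716797, 365.4774475097656), 2.218677043914795) 12.742137562057678
bar [627.71861543 -74.18094021] [668.98671627 -58.11974833] [647.69971498 -65.16171849] 150.05169721000107 ((648.605224609375, -65.3057861328125), (41.13671112060547, 15.477912902832031), 3.3850672245025635)
handle top [ 636.77682735 -113.00349882] [661.72467704 -98.84416929] [ 648.00168432 -105.12778111]
[1995   41]
side plate 2036 ((646.8511352539062, -0.6851348876953125), (97.31341552734375, 368.68408203125), 2.4098715782165527) 12.337015139225002
bar [630.80179418 -69.51402535] [671.29583368 -53.5187485 ] [650.25210535 -60.00101464] 149.64485788389868 ((650.919677734375, -61.4969367980957), (40.82106399536133, 13.743597030639648), 3.291767120361328)
handle top [ 639.17087377 -113.42971802] [664.70129233 -95.4760663 ] [ 651.49491919 -100.79680057]
cur yaw -70.25 shift m (cur axes) [ 0.4289 -0.5235  0.1147] rotvec deg [  0.    -0.   -85.75]
shift in target axes [0.5539 0.3889 0.1147]
```

```bash
python3 -m handwheel '[{"gripper":0,"tx":0.036,"ty":-0.044},{"gripper":0,"tx":0.036,"ty":-0.044},{"gripper":0,"tx":0.036,"ty":-0.044},{"gripper":0,"tx":0.036,"ty":-0.044},{"gripper":0,"tx":0.036,"ty":-0.044},{"gripper":0,"tx":0.036,"ty":-0.044},{"gripper":0,"tx":0.036,"ty":-0.044},{"gripper":0,"tx":0.036,"ty":-0.044}]'
python3 -m handwheel '[{"gripper":0,"tx":0.036,"ty":-0.044},{"gripper":0,"tx":0.036,"ty":-0.044},{"gripper":0,"tx":0.036,"ty":-0.044},{"gripper":0,"tx":0.033,"ty":-0.04}]'
python3 -m handwheel '[{"gripper":0,"rz":-10.7},{"gripper":0,"rz":-10.7},{"gripper":0,"rz":-10.7},{"gripper":0,"rz":-10.7},{"gripper":0,"rz":-10.7},{"gripper":0,"rz":-10.7},{"gripper":0,"rz":-10.7},{"gripper":0,"rz":-10.7}]'
python3 - <<'E'
from h import *
plan([438,49.5,290],15.5)
p=shot("wrist","w1.png");W=cloud(p);x,y,z=W[...,0],W[...,1],W[...,2]
m=(z>76)&(z<86)&(abs(x-436)<50)&(abs(y-55)<50)
print(m.sum(),cv2.minAreaRect(np.c_[x[m],y[m]].astype(np.float32)),z[m].mean())
E
```

```text
cur yaw -70.25 shift m (cur axes) [ 0.4289 -0.5235  0.1147] rotvec deg [  0.    -0.   -85.75]
shift in target axes [0.5539 0.3889 0.1147]
0 ((0.0, 0.0), (0.0, 0.0), 0.0) nan$[0]: bad value
$[0]: bad value
$[0]: bad value
<stdin>:5: RuntimeWarning: Mean of empty slice.
  ret = ret.dtype.type(ret / rcount)
```

View pics/w1.png

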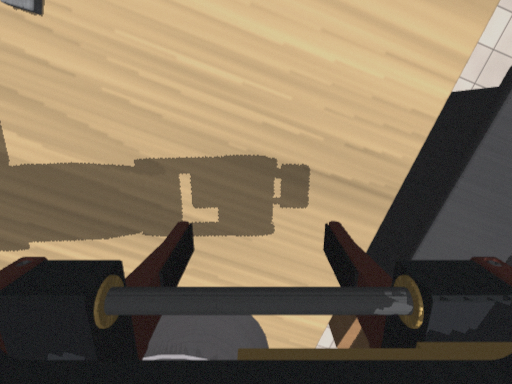

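The call was refused and the arm has not moved. I'll try one row with all seven fields.

```bash
python3 -m handwheel '[{"gripper":0,"tx":0.036,"ty":-0.044,"tz":0,"rx":0,"ry":0,"rz":0}]'
```

```text
t: 1.88
ee_pos: [229.9, -536.2, 404.7]
orientation: [3.094, 0.534, 0.0]
ft_force: [1.0, 0.6, 0.8]
width: 87.8
```

```bash
python3 -m handwheel '[{"gripper":0,"tx":0.036,"ty":-0.044,"tz":0,"rx":0,"ry":0,"rz":0},{"gripper":0,"tx":0.036,"ty":-0.044,"tz":0,"rx":0,"ry":0,"rz":0},{"gripper":0,"tx":0.036,"ty":-0.044,"tz":0,"rx":0,"ry":0,"rz":0},{"gripper":0,"tx":0.036,"ty":-0.044,"tz":0,"rx":0,"ry":0,"rz":0},{"gripper":0,"tx":0.036,"ty":-0.044,"tz":0,"rx":0,"ry":0,"rz":0},{"gripper":0,"tx":0.036,"ty":-0.044,"tz":0,"rx":0,"ry":0,"rz":0},{"gripper":0,"tx":0.036,"ty":-0.044,"tz":0,"rx":0,"ry":0,"rz":0},{"gripper":0,"tx":0.036,"ty":-0.044,"tz":0,"rx":0,"ry":0,"rz":0}]'
python3 -m handwheel '[{"gripper":0,"tx":0.036,"ty":-0.044,"tz":0,"rx":0,"ry":0,"rz":0},{"gripper":0,"tx":0.036,"ty":-0.044,"tz":0,"rx":0,"ry":0,"rz":0},{"gripper":0,"tx":0.033,"ty":-0.040,"tz":0,"rx":0,"ry":0,"rz":0}]'
python3 -m handwheel '[{"gripper":0,"tx":0,"ty":0,"tz":0,"rx":0,"ry":0,"rz":-10.6},{"gripper":0,"tx":0,"ty":0,"tz":0,"rx":0,"ry":0,"rz":-10.6},{"gripper":0,"tx":0,"ty":0,"tz":0,"rx":0,"ry":0,"rz":-10.6},{"gripper":0,"tx":0,"ty":0,"tz":0,"rx":0,"ry":0,"rz":-10.6},{"gripper":0,"tx":0,"ty":0,"tz":0,"rx":0,"ry":0,"rz":-10.6},{"gripper":0,"tx":0,"ty":0,"tz":0,"rx":0,"ry":0,"rz":-10.6},{"gripper":0,"tx":0,"ty":0,"tz":0,"rx":0,"ry":0,"rz":-10.6},{"gripper":0,"tx":0,"ty":0,"tz":0,"rx":0,"ry":0,"rz":-10.6}]'
python3 - <<'E'
from h import *
plan([438,49.5,290],15.5)
p=shot("wrist","w2.png");W=cloud(p);x,y,z=W[...,0],W[...,1],W[...,2]
m=(z>76)&(z<86)&(abs(x-436)<50)&(abs(y-55)<50)
print(m.sum(),cv2.minAreaRect(np.c_[x[m],y[m]].astype(np.float32)),z[m].mean())
E
```

```text
t: 2.88
ee_pos: [382.7, -104.3, 405.1]
orientation: [3.094, 0.538, 0.002]
ft_force: [0.7, -1.0, -0.1]
width: 88.2
t: 3.25
ee_pos: [438.3, 52.0, 405.0]
orientation: [3.095, 0.54, 0.002]
ft_force: [0.5, -0.3, -0.5]
width: 87.7
t: 4.25
ee_pos: [437.9, 50.0, 404.8]
orientation: [1.914, 2.491, 0.0]
ft_force: [0.5, -0.0, -1.2]
width: 87.7
cur yaw 14.91 shift m (cur axes) [-5.000e-04 -1.000e-04  1.148e-01] rotvec deg [ 0.02  0.   -0.59]
shift in target axes [-0.0005 -0.      0.1148]
1754 ((440.1412353515625, 47.8320198059082), (51.37023162841797, 52.24401092529297), 15.482331275939941) 81.30007654074636
```

View pics/w2.png

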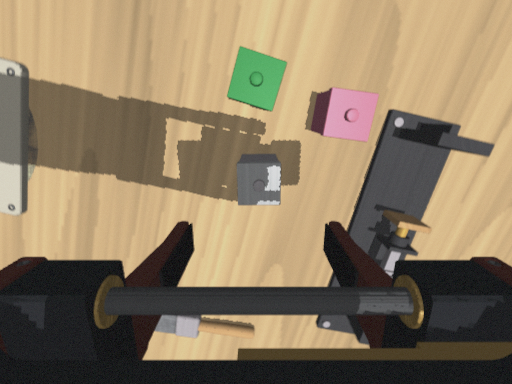

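The tin sits between the fingers at (259,182). Descend and grip.

```bash
python3 -m handwheel '[{"gripper":0,"tx":-0.001,"ty":0.001,"tz":0.04,"rx":0,"ry":0,"rz":-0.5},{"gripper":0,"tx":0,"ty":0,"tz":0.04,"rx":0,"ry":0,"rz":0},{"gripper":0,"tx":0,"ty":0,"tz":0.04,"rx":0,"ry":0,"rz":0},{"gripper":0,"tx":0,"ty":0,"tz":0.035,"rx":0,"ry":0,"rz":0},{"gripper":0,"tx":0,"ty":0,"tz":0.02,"rx":0,"ry":0,"rz":0},{"gripper":0,"tx":0,"ty":0,"tz":0.01,"rx":0,"ry":0,"rz":0},{"gripper":0,"tx":0,"ty":0,"tz":0,"rx":0,"ry":0,"rz":0}]'
python3 -m handwheel '[{"gripper":0.3,"tx":0,"ty":0,"tz":0,"rx":0,"ry":0,"rz":0},{"gripper":0.6,"tx":0,"ty":0,"tz":0,"rx":0,"ry":0,"rz":0},{"gripper":1,"tx":0,"ty":0,"tz":0,"rx":0,"ry":0,"rz":0},{"gripper":1,"tx":0,"ty":0,"tz":0,"rx":0,"ry":0,"rz":0},{"gripper":1,"tx":0,"ty":0,"tz":0,"rx":0,"ry":0,"rz":0}]'
python3 - <<'E'
from h import *
p=shot("top","t3.png")
plan([641,117,330],2.4)
E
```

```text
t: 5.18
ee_pos: [439.2, 49.3, 219.5]
orientation: [-1.912, -2.492, 0.001]
ft_force: [0.4, 0.2, 1.0]
width: 87.4
t: 5.8
ee_pos: [439.1, 49.2, 219.9]
orientation: [1.911, 2.493, 0.0]
ft_force: [-2.4, -0.5, 5.1]
width: 49.8
cur yaw 15.06 shift m (cur axes) [ 0.013   0.2125 -0.11  ] rotvec deg [1.000e-02 0.000e+00 1.266e+01]
shift in target axes [ 0.0592  0.2045 -0.1101]
```

```bash
python3 -m handwheel '[{"gripper":1,"tx":0,"ty":0,"tz":-0.03,"rx":0,"ry":0,"rz":0},{"gripper":1,"tx":0,"ty":0,"tz":-0.04,"rx":0,"ry":0,"rz":0},{"gripper":1,"tx":0,"ty":0,"tz":-0.04,"rx":0,"ry":0,"rz":6.3},{"gripper":1,"tx":0,"ty":0,"tz":0,"rx":0,"ry":0,"rz":6.3},{"gripper":1,"tx":0.01,"ty":0.035,"tz":0,"rx":0,"ry":0,"rz":0},{"gripper":1,"tx":0.01,"ty":0.035,"tz":0,"rx":0,"ry":0,"rz":0},{"gripper":1,"tx":0.01,"ty":0.035,"tz":0,"rx":0,"ry":0,"rz":0},{"gripper":1,"tx":0.01,"ty":0.035,"tz":0,"rx":0,"ry":0,"rz":0}]'
python3 -m handwheel '[{"gripper":1,"tx":0.01,"ty":0.035,"tz":0,"rx":0,"ry":0,"rz":0},{"gripper":1,"tx":0.009,"ty":0.029,"tz":0,"rx":0,"ry":0,"rz":0},{"gripper":1,"tx":0,"ty":0,"tz":0,"rx":0,"ry":0,"rz":0},{"gripper":1,"tx":0,"ty":0,"tz":0,"rx":0,"ry":0,"rz":0}]'
python3 - <<'E'
from h import *
plan([641,117,232],2.4)
p=shot("wrist","w4.png");W=cloud(p);x,y,z=W[...,0],W[...,1],W[...,2]
im=p["image"].astype(int)
m=(z>88)&(z<103)&(abs(x-640)<45)&(y>138)&(y<175)
print("anvil top",m.sum(),cv2.minAreaRect(np.c_[x[m],y[m]].astype(np.float32)),np.median(z[m]))
m=(z>60)&(z<80)&(abs(x-645)<35)&(y>5)&(y<60)
print("pad",m.sum(),cv2.minAreaRect(np.c_[x[m],y[m]].astype(np.float32)) if m.sum() else 0)
p=shot("side","s4.png")
E
```

```text
t: 6.85
ee_pos: [578.0, 95.6, 329.0]
orientation: [-2.173, -2.268, 0.002]
ft_force: [-0.4, -0.1, -2.1]
width: 49.8
t: 7.35
ee_pos: [639.5, 116.7, 328.7]
orientation: [-2.172, -2.268, 0.003]
ft_force: [-0.1, 0.0, -2.3]
width: 49.8
cur yaw 2.46 shift m (cur axes) [0.0002 0.0017 0.0967] rotvec deg [-0.14  0.02  0.06]
shift in target axes [0.0002 0.0015 0.0967]
anvil top 1391 ((642.4821166992188, 151.44708251953125), (60.032386779785156, 14.337888717651367), 2.3085460662841797) 97.55774041173521
pad 0 0
```

View pics/w4.png

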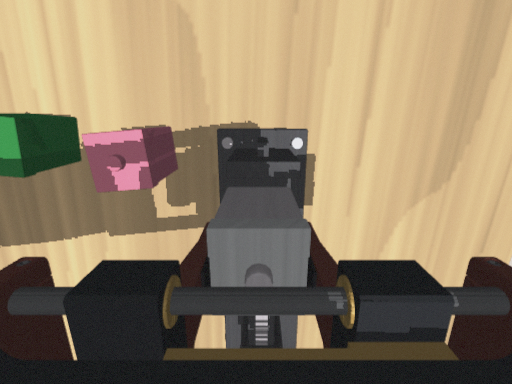

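View pics/s4.png

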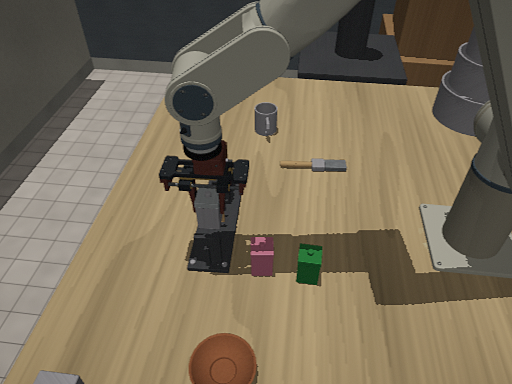

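The tin is held square over the bay (wrist picture: tin at 260,240, anvil behind it at 262,165). Lower it to about 1 mm above the plate.

```bash
python3 -m handwheel '[{"gripper":1,"tx":-0.0015,"ty":0.003,"tz":0.025,"rx":0,"ry":0,"rz":0},{"gripper":1,"tx":0,"ty":0,"tz":0.03,"rx":0,"ry":0,"rz":0},{"gripper":1,"tx":0,"ty":0,"tz":0.02,"rx":0,"ry":0,"rz":0},{"gripper":1,"tx":0,"ty":0,"tz":0.012,"rx":0,"ry":0,"rz":0},{"gripper":1,"tx":0,"ty":0,"tz":0.006,"rx":0,"ry":0,"rz":0},{"gripper":1,"tx":0,"ty":0,"tz":0.002,"rx":0,"ry":0,"rz":0},{"gripper":1,"tx":0,"ty":0,"tz":0,"rx":0,"ry":0,"rz":0}]'
```

```text
t: 8.32
ee_pos: [643.7, 115.6, 235.3]
orientation: [2.173, 2.268, 0.001]
ft_force: [0.3, 0.6, -2.4]
width: 49.9
```

```bash
python3 -m handwheel '[{"gripper":1,"tx":0,"ty":0,"tz":0.0015,"rx":0,"ry":0,"rz":0},{"gripper":1,"tx":0,"ty":0,"tz":0.001,"rx":0,"ry":0,"rz":0},{"gripper":1,"tx":0,"ty":0,"tz":0,"rx":0,"ry":0,"rz":0}]'
```

```text
t: 8.7
ee_pos: [643.5, 115.6, 232.3]
orientation: [2.173, 2.269, 0.0]
ft_force: [-0.5, 0.2, -2.2]
width: 50.2
```

```bash
python3 -m handwheel '[{"gripper":1,"tx":0,"ty":0,"tz":0.0008,"rx":0,"ry":0,"rz":0},{"gripper":1,"tx":0,"ty":0,"tz":0,"rx":0,"ry":0,"rz":0}]'
```

```text
t: 8.95
ee_pos: [643.5, 115.6, 232.0]
orientation: [2.173, 2.268, 0.0]
ft_force: [-1.3, -0.8, 4.7]
width: 49.8
```

The force has reversed, so the tin stands on the plate. Release it and rise.

```bash
python3 -m handwheel '[{"gripper":0.3,"tx":0,"ty":0,"tz":0,"rx":0,"ry":0,"rz":0},{"gripper":0.1,"tx":0,"ty":0,"tz":0,"rx":0,"ry":0,"rz":0},{"gripper":0,"tx":0,"ty":0,"tz":0,"rx":0,"ry":0,"rz":0},{"gripper":0,"tx":0,"ty":0,"tz":0,"rx":0,"ry":0,"rz":0},{"gripper":0,"tx":0,"ty":0,"tz":-0.03,"rx":0,"ry":0,"rz":0},{"gripper":0,"tx":0,"ty":0,"tz":-0.05,"rx":0,"ry":0,"rz":0},{"gripper":0,"tx":0,"ty":0,"tz":-0.05,"rx":0,"ry":0,"rz":0},{"gripper":0,"tx":0,"ty":0,"tz":-0.03,"rx":0,"ry":0,"rz":0}]'
python3 - <<'E'
from h import *
p=shot("wrist","w5.png");W=cloud(p);x,y,z=W[...,0],W[...,1],W[...,2]
m=(z>88)&(z<96)&(abs(x-640)<45)&(y>80)&(y<141)
print("tin",m.sum(),cv2.minAreaRect(np.c_[x[m],y[m]].astype(np.float32)),np.median(z[m]))
m=(z>93)&(z<103)&(abs(x-640)<45)&(y>142)&(y<175)
print("anvil",m.sum(),cv2.minAreaRect(np.c_[x[m],y[m]].astype(np.float32)),np.median(z[m]))
p=shot("side","s5.png")
E
```

```text
t: 9.95
ee_pos: [643.8, 115.6, 394.3]
orientation: [2.172, 2.267, 0.004]
ft_force: [-0.1, 0.1, 0.1]
width: 87.9
tin 1951 ((644.9844970703125, 114.92610168457031), (51.59788513183594, 50.76095962524414), 2.4930102825164795) 93.29784669716713
anvil 768 ((642.620849609375, 151.59947204589844), (60.0157356262207, 13.451507568359375), 2.3966758251190186) 97.73192127203183
```

View pics/w5.png

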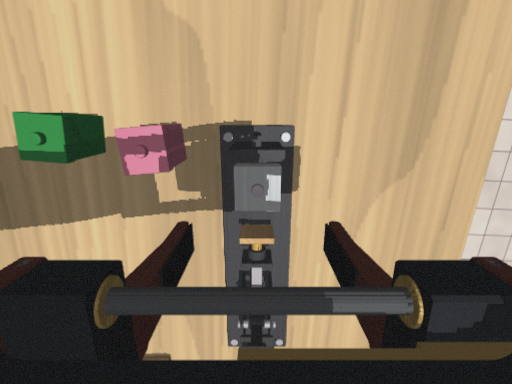

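View pics/s5.png

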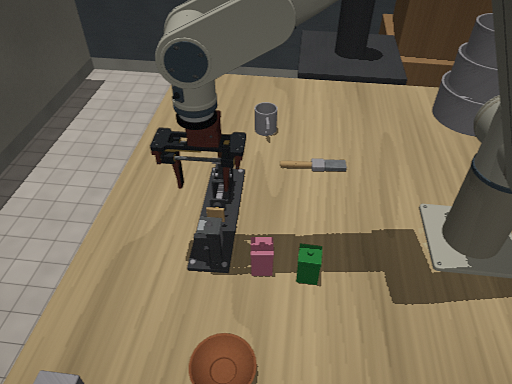

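The wrist picture shows the tin at (258,187), close in front of the anvil and square to within 0.1°. Measured centre is (645,115). Next, go to the trigger.

```bash
python3 - <<'E'
from h import *
print(np.round(ctrl.get_obs()["qpos"],2))
plan([652,-97,394],-87.6,half=False)
E
```

```text
[0.16 0.47 1.57 0.   1.09 0.12]
cur yaw 2.45 shift m (cur axes) [-0.2129 -0.0016  0.0014] rotvec deg [ 0.28 -0.36 90.05]
shift in target axes [-0.0014  0.2129  0.0016]
```

```bash
python3 -m handwheel '[{"gripper":0,"tx":-0.043,"ty":0,"tz":0,"rx":0.28,"ry":-0.36,"rz":0},{"gripper":0,"tx":-0.043,"ty":0,"tz":0,"rx":0,"ry":0,"rz":0},{"gripper":0,"tx":-0.043,"ty":0,"tz":0,"rx":0,"ry":0,"rz":0},{"gripper":0,"tx":-0.043,"ty":-0.0015,"tz":0,"rx":0,"ry":0,"rz":0},{"gripper":0,"tx":-0.041,"ty":0,"tz":0,"rx":0,"ry":0,"rz":0},{"gripper":0,"tx":0,"ty":0,"tz":0,"rx":0,"ry":0,"rz":10},{"gripper":0,"tx":0,"ty":0,"tz":0,"rx":0,"ry":0,"rz":10},{"gripper":0,"tx":0,"ty":0,"tz":0,"rx":0,"ry":0,"rz":10}]'
python3 -m handwheel '[{"gripper":0,"tx":0,"ty":0,"tz":0,"rx":0,"ry":0,"rz":10},{"gripper":0,"tx":0,"ty":0,"tz":0,"rx":0,"ry":0,"rz":10},{"gripper":0,"tx":0,"ty":0,"tz":0,"rx":0,"ry":0,"rz":10},{"gripper":0,"tx":0,"ty":0,"tz":0,"rx":0,"ry":0,"rz":10},{"gripper":0,"tx":0,"ty":0,"tz":0,"rx":0,"ry":0,"rz":10},{"gripper":0,"tx":0,"ty":0,"tz":0,"rx":0,"ry":0,"rz":10},{"gripper":0,"tx":0,"ty":0,"tz":0,"rx":0,"ry":0,"rz":0}]'
python3 - <<'E'
from h import *
plan([652,-97,311],-87.6,half=False)
p=shot("wrist","w6.png");W=cloud(p);x,y,z=W[...,0],W[...,1],W[...,2]
m=(z>138)&(z<152)&(abs(x-650)<40)&(y>-85)&(y<-45)
if m.sum():print("bar",m.sum(),cv2.minAreaRect(np.c_[x[m],y[m]].astype(np.float32)),z[m].max())
m=(z>160)&(z<175)&(abs(x-650)<40)&(y>-130)&(y<-85)
if m.sum():print("handle",m.sum(),cv2.minAreaRect(np.c_[x[m],y[m]].astype(np.float32)))
p=shot("side","s6.png")
E
```

```text
t: 11.05
ee_pos: [650.7, -97.5, 390.5]
orientation: [2.69, 1.62, -0.014]
ft_force: [-0.2, -0.1, 1.2]
width: 88.1
t: 11.92
ee_pos: [650.8, -97.3, 390.9]
orientation: [3.135, 0.07, -0.011]
ft_force: [-0.5, 0.3, 0.6]
width: 87.8
cur yaw -87.45 shift m (cur axes) [ 0.0018 -0.0007  0.0799] rotvec deg [0.34 0.4  0.15]
shift in target axes [ 0.0012 -0.0002  0.0799]
bar 771 ((650.75732421875, -66.48139953613281), (40.453216552734375, 15.937829971313477), 2.0789918899536133) 148.79005494706476
handle 509 ((653.0938720703125, -106.21484375), (25.42646026611328, 13.42202091217041), 3.6960275173187256)
```

View pics/w6.png

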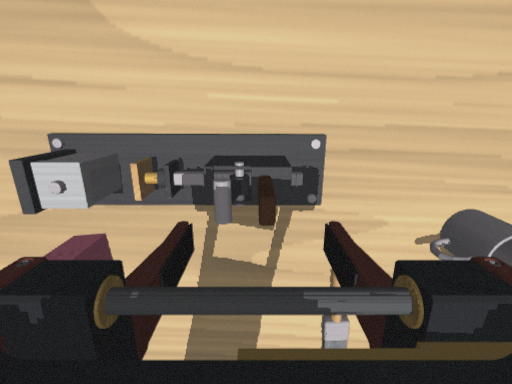

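View pics/s6.png

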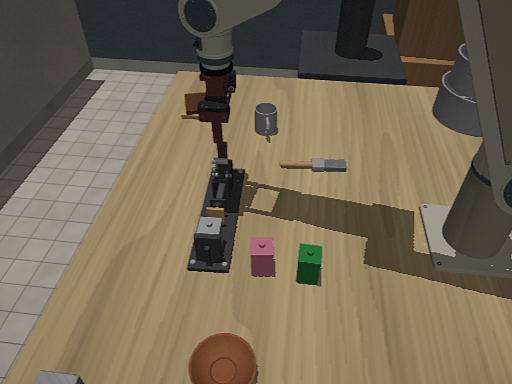

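The wrist picture shows the bar at (223,200) and the handle at (266,200) between the fingers, with the tin, pad and brass plunger (152,179) also in view. Lower so that one finger stands in front of the bar and the other behind the handle. Then pull the bar with the arm.

```bash
python3 -m handwheel '[{"gripper":0,"tx":0.0005,"ty":0,"tz":0.02,"rx":0.3,"ry":0.4,"rz":0},{"gripper":0,"tx":0,"ty":0,"tz":0.025,"rx":0,"ry":0,"rz":0},{"gripper":0,"tx":0,"ty":0,"tz":0.02,"rx":0,"ry":0,"rz":0},{"gripper":0,"tx":0,"ty":0,"tz":0.015,"rx":0,"ry":0,"rz":0},{"gripper":0,"tx":0,"ty":0,"tz":0,"rx":0,"ry":0,"rz":0}]'
python3 - <<'E'
from h import *
p=shot("wrist","w7.png");plan([652,-97,311],-87.6,half=False)
E
```

```text
t: 12.65
ee_pos: [651.3, -97.4, 311.1]
orientation: [3.14, 0.068, -0.0]
ft_force: [0.2, -0.5, -0.3]
width: 87.7
cur yaw -87.52 shift m (cur axes) [ 0.0003 -0.0005  0.0011] rotvec deg [ 0.05 -0.08  0.08]
shift in target axes [ 0.0003 -0.0005  0.0011]
```

View pics/w7.png

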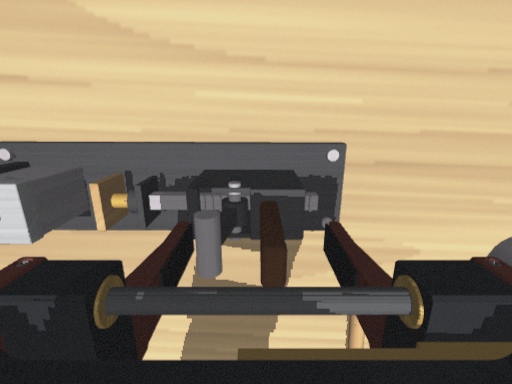

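The front finger stands before the bar (bar at 208,245). First stroke.

```bash
python3 -m handwheel '[{"gripper":0,"tx":0,"ty":0.004,"tz":0,"rx":0,"ry":0,"rz":0},{"gripper":0,"tx":0,"ty":0.005,"tz":0,"rx":0,"ry":0,"rz":0},{"gripper":0,"tx":0,"ty":0.006,"tz":0,"rx":0,"ry":0,"rz":0},{"gripper":0,"tx":0,"ty":0.006,"tz":0,"rx":0,"ry":0,"rz":0},{"gripper":0,"tx":0,"ty":0.006,"tz":0,"rx":0,"ry":0,"rz":0},{"gripper":0,"tx":0,"ty":0,"tz":0,"rx":0,"ry":0,"rz":0}]'
python3 - <<'E'
from h import *
p=shot("wrist","w8.png")
W=cloud(p);x,y,z=W[...,0],W[...,1],W[...,2]
m=(z>138)&(z<152)&(abs(x-650)<40)&(y>-110)&(y<-45)
if m.sum():print("bar",m.sum(),cv2.minAreaRect(np.c_[x[m],y[m]].astype(np.float32)))
E
```

```text
t: 13.45
ee_pos: [653.4, -123.9, 314.3]
orientation: [-3.14, -0.066, -0.008]
ft_force: [-0.4, 5.9, 5.4]
width: 87.9
bar 1921 ((653.323486328125, -85.73574829101562), (35.14468765258789, 42.21430206298828), 66.4136962890625)
```

View pics/w8.png

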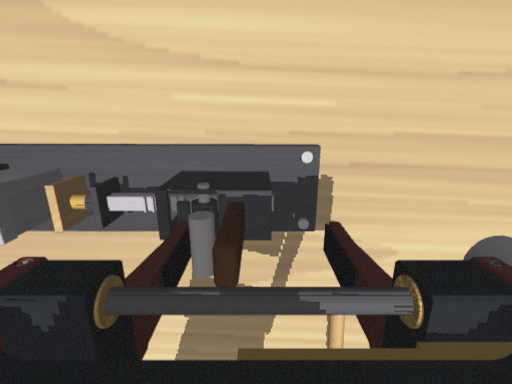

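The stroke works and the rod advanced. The upward force is friction at the tip as the bar rotates, so I'll lift slightly along the stroke. Next, measure the pad from depth.

```bash
cat >> h.py <<'E'
O=np.array([649.,-24.]);YA=np.radians(2.4);EY=np.array([-np.sin(YA),np.cos(YA)]);EX=np.array([np.cos(YA),np.sin(YA)])
def clamp(p):
    W=cloud(p);im=p["image"].astype(int);r,g,b=im[...,0],im[...,1],im[...,2]
    L=(W[...,:2]-O);ly=L@EY;lx=L@EX;z=W[...,2]
    box=(abs(lx)<26)&(z>35)&(z<80)&(ly>30)&(ly<140)
    wood=box&(r>1.35*b)&(r>80)
    o={}
    m=wood&(abs(z-74)<7)&(r<1.9*b+1000)
    if m.sum()>10:
        h=np.percentile(ly[m],[1,10,50,90,99]);o["padtop_y"]=np.round(h,1).tolist();o["n"]=int(m.sum())
    ti=(abs(lx)<32)&(z>86)&(z<98)&(ly>100)&(ly<168)&(abs(r-b)<40)
    if ti.sum()>20:o["tintop_y"]=np.round(np.percentile(ly[ti],[1,99]),1).tolist()
    hd=box&(abs(z-72)<4)&(abs(r-b)<25)&(ly<100)
    if hd.sum()>5:o["head_y"]=np.round(np.percentile(ly[hd],[2,50,98]),1).tolist()
    return o
E
python3 - <<'E'
from h import *
for n in ("wrist","side"): print(n,clamp(shot(n)))
E
```

```text
wrist {'padtop_y': [75.3, 76.1, 78.6, 82.8, 114.1], 'n': 594, 'tintop_y': [111.2, 115.5], 'head_y': [40.7, 43.1, 47.0]}
side {'padtop_y': [77.5, 80.3, 84.5, 87.1, 89.1], 'n': 72, 'tintop_y': [114.9, 166.3], 'head_y': [42.5, 47.6, 58.0]}
```

```bash
python3 -m handwheel '[{"gripper":0,"tx":0,"ty":-0.010,"tz":0.001,"rx":0,"ry":0,"rz":0},{"gripper":0,"tx":0,"ty":-0.010,"tz":0,"rx":0,"ry":0,"rz":0},{"gripper":0,"tx":0,"ty":-0.007,"tz":0,"rx":0,"ry":0,"rz":0},{"gripper":0,"tx":0,"ty":0,"tz":0,"rx":0,"ry":0,"rz":0}]'
python3 - <<'E'
from h import *
for n in ("wrist","side"): print(n,clamp(shot(n,n+"9.png")))
E
```

```text
t: 14.1
ee_pos: [651.6, -96.9, 311.4]
orientation: [3.14, 0.069, 0.003]
ft_force: [-0.9, -0.2, 0.3]
width: 87.8
wrist {'padtop_y': [75.5, 76.1, 78.5, 82.9, 113.8], 'n': 615, 'tintop_y': [111.9, 136.8], 'head_y': [40.8, 43.2, 46.9]}
side {'padtop_y': [77.4, 80.4, 84.6, 86.8, 87.7], 'n': 71, 'tintop_y': [115.5, 166.4], 'head_y': [41.4, 47.8, 79.6]}
```

View pics/wrist9.png

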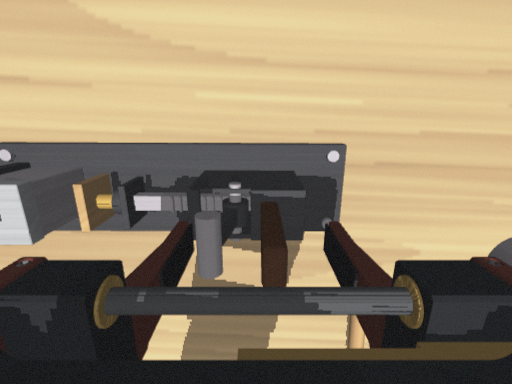

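After stroke 1 the pad front is at local y ≈ 83 and the tin against the anvil would have its face at ≈ 119–120. That leaves about 36 mm plus about 9 mm of plunger, which is three strokes of 15 mm. Stroke 2.

```bash
python3 -m handwheel '[{"gripper":0,"tx":0,"ty":0.006,"tz":0,"rx":0,"ry":0,"rz":0},{"gripper":0,"tx":0,"ty":0.007,"tz":-0.001,"rx":0,"ry":0,"rz":0},{"gripper":0,"tx":0,"ty":0.007,"tz":-0.001,"rx":0,"ry":0,"rz":0},{"gripper":0,"tx":0,"ty":0.007,"tz":-0.001,"rx":0,"ry":0,"rz":0},{"gripper":0,"tx":0,"ty":0,"tz":0,"rx":0,"ry":0,"rz":0}]'
python3 -m handwheel '[{"gripper":0,"tx":0,"ty":-0.010,"tz":0.001,"rx":0,"ry":0,"rz":0},{"gripper":0,"tx":0,"ty":-0.010,"tz":0.001,"rx":0,"ry":0,"rz":0},{"gripper":0,"tx":0,"ty":-0.007,"tz":0.001,"rx":0,"ry":0,"rz":0},{"gripper":0,"tx":0,"ty":0,"tz":0,"rx":0,"ry":0,"rz":0}]'
python3 - <<'E'
from h import *
for n in ("wrist","side"): print(n,clamp(shot(n,n+"10.png")))
E
```

```text
t: 14.82
ee_pos: [652.7, -124.3, 314.3]
orientation: [-3.14, -0.066, -0.003]
ft_force: [-0.4, 6.0, -0.2]
width: 87.9
t: 15.32
ee_pos: [651.6, -96.8, 311.4]
orientation: [3.14, 0.069, 0.003]
ft_force: [0.6, -0.4, 0.3]
width: 87.9
wrist {'padtop_y': [90.6, 91.3, 93.6, 97.9, 113.3], 'n': 626, 'tintop_y': [111.9, 136.8], 'head_y': [55.9, 58.3, 62.2]}
side {'padtop_y': [92.8, 93.7, 95.8, 97.4, 99.2], 'n': 19, 'tintop_y': [115.5, 165.8], 'head_y': [57.2, 63.1, 68.3]}
```

View pics/wrist10.png

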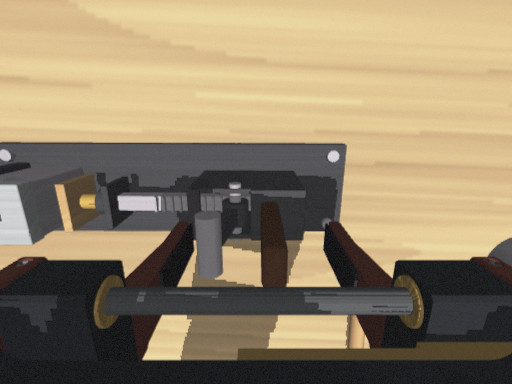

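Gain was exactly 15 mm, pad front now ≈ 98. Stroke 3 should bring it to ≈ 113, just at or short of the tin.

```bash
python3 -m handwheel '[{"gripper":0,"tx":0,"ty":0.006,"tz":0,"rx":0,"ry":0,"rz":0},{"gripper":0,"tx":0,"ty":0.007,"tz":-0.001,"rx":0,"ry":0,"rz":0},{"gripper":0,"tx":0,"ty":0.007,"tz":-0.001,"rx":0,"ry":0,"rz":0},{"gripper":0,"tx":0,"ty":0.007,"tz":-0.001,"rx":0,"ry":0,"rz":0},{"gripper":0,"tx":0,"ty":0,"tz":0,"rx":0,"ry":0,"rz":0}]'
python3 -m handwheel '[{"gripper":0,"tx":0,"ty":-0.010,"tz":0.001,"rx":0,"ry":0,"rz":0},{"gripper":0,"tx":0,"ty":-0.010,"tz":0.001,"rx":0,"ry":0,"rz":0},{"gripper":0,"tx":0,"ty":-0.007,"tz":0.001,"rx":0,"ry":0,"rz":0},{"gripper":0,"tx":0,"ty":0,"tz":0,"rx":0,"ry":0,"rz":0}]'
python3 - <<'E'
from h import *
for n in ("wrist","side"): print(n,clamp(shot(n,n+"11.png")))
E
```

```text
t: 16.05
ee_pos: [652.8, -124.2, 314.4]
orientation: [-3.14, -0.065, -0.003]
ft_force: [0.5, 7.4, 0.7]
width: 87.5
t: 16.55
ee_pos: [651.6, -96.9, 311.3]
orientation: [3.14, 0.069, 0.003]
ft_force: [0.1, -0.3, 0.6]
width: 88.1
wrist {'padtop_y': [104.7, 105.4, 107.7, 112.6, 114.2], 'n': 667, 'tintop_y': [112.0, 136.8], 'head_y': [70.5, 72.9, 76.8]}
side {'tintop_y': [115.4, 166.0], 'head_y': [72.8, 77.9, 79.9]}
```

View pics/wrist11.png

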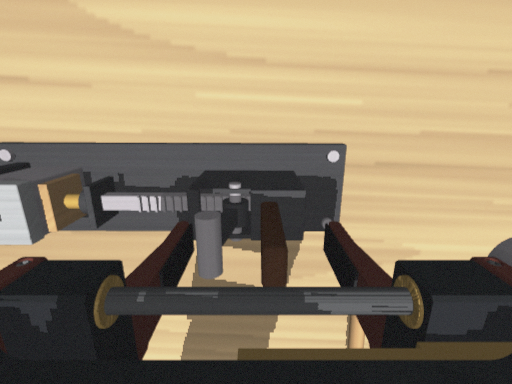

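View pics/side11.png

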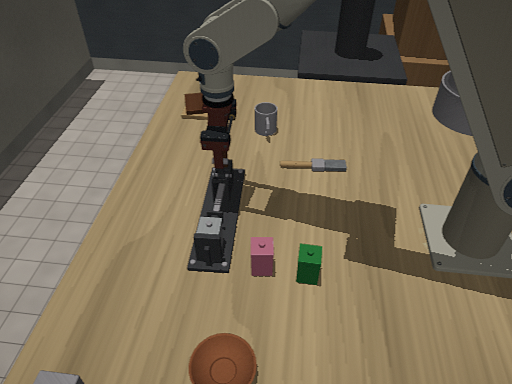

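The pad (62,205) is just at the tin. The last stroke gains up to 15 mm, of which about 6–7 mm takes up the gap. Squeeze in steps, watching the force.

```bash
python3 -m handwheel '[{"gripper":0,"tx":0,"ty":0.006,"tz":0,"rx":0,"ry":0,"rz":0},{"gripper":0,"tx":0,"ty":0.005,"tz":-0.001,"rx":0,"ry":0,"rz":0},{"gripper":0,"tx":0,"ty":0.004,"tz":-0.001,"rx":0,"ry":0,"rz":0},{"gripper":0,"tx":0,"ty":0,"tz":0,"rx":0,"ry":0,"rz":0}]'
python3 - <<'E'
from h import *
for n in ("wrist",): print(n,clamp(shot(n,n+"12.png")))
E
python3 -m handwheel '[{"gripper":0,"tx":0,"ty":0.004,"tz":-0.0005,"rx":0,"ry":0,"rz":0},{"gripper":0,"tx":0,"ty":0,"tz":0,"rx":0,"ry":0,"rz":0}]'
python3 -m handwheel '[{"gripper":0,"tx":0,"ty":0.003,"tz":-0.0005,"rx":0,"ry":0,"rz":0},{"gripper":0,"tx":0,"ty":0,"tz":0,"rx":0,"ry":0,"rz":0}]'
python3 - <<'E'
from h import *
for n in ("wrist","side"): print(n,clamp(shot(n,n+"13.png")))
E
```

```text
t: 17.15
ee_pos: [652.3, -112.0, 313.6]
orientation: [-3.139, -0.066, -0.003]
ft_force: [-0.3, 7.6, 1.4]
width: 87.7
wrist {'padtop_y': [109.4, 110.3, 112.9, 117.5, 119.3], 'n': 617, 'tintop_y': [116.3, 126.1], 'head_y': [76.4, 78.9, 82.7]}
t: 17.45
ee_pos: [652.5, -115.5, 314.0]
orientation: [-3.139, -0.066, -0.003]
ft_force: [0.6, 9.8, 2.2]
width: 87.5
t: 17.7
ee_pos: [652.6, -118.0, 314.2]
orientation: [-3.138, -0.066, -0.002]
ft_force: [0.9, 12.3, 0.8]
width: 87.9
wrist {'padtop_y': [109.7, 110.4, 113.0, 117.6, 119.3], 'n': 618, 'tintop_y': [116.3, 121.8], 'head_y': [80.6, 82.9, 86.8]}
side {'tintop_y': [121.0, 166.0], 'head_y': [82.7, 87.7, 91.2]}
```

View pics/wrist13.png

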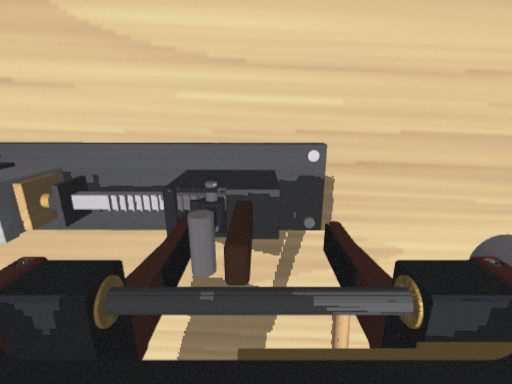

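The pad is stopped at 117.6 and the head keeps advancing. The plunger is in about 5 mm by geometry and about 5.5 mm by force. About 5 mm more bar travel gives about 8.5–9 mm.

```bash
python3 -m handwheel '[{"gripper":0,"tx":0,"ty":0.0025,"tz":-0.0003,"rx":0,"ry":0,"rz":0},{"gripper":0,"tx":0,"ty":0.0025,"tz":0,"rx":0,"ry":0,"rz":0},{"gripper":0,"tx":0,"ty":0,"tz":0,"rx":0,"ry":0,"rz":0},{"gripper":0,"tx":0,"ty":0,"tz":0,"rx":0,"ry":0,"rz":0}]'
python3 - <<'E'
from h import *
for n in ("wrist","side"): print(n,clamp(shot(n,n+"14.png")))
p=shot("side");W=cloud(p);x,y,z=W[...,0],W[...,1],W[...,2]
m=(z>86)&(z<94)&(abs(x-640)<45)&(y>80)&(y<144)
print("tin",m.sum(),cv2.minAreaRect(np.c_[x[m],y[m]].astype(np.float32)),np.percentile(z[m],[5,95]))
c=p["image"][150:280,140:290];cv2.imwrite("pics/sc14.png",cv2.resize(c,None,fx=4,fy=4,interpolation=cv2.INTER_CUBIC)[:,:,::-1])
E
```

```text
t: 18.3
ee_pos: [652.8, -122.3, 314.3]
orientation: [-3.137, -0.066, -0.002]
ft_force: [-0.0, 15.6, -1.0]
width: 87.9
wrist {'padtop_y': [109.5, 110.2, 113.0, 117.4, 119.0], 'n': 612, 'tintop_y': [116.2, 119.0], 'head_y': [83.1, 85.4, 89.5]}
side {'tintop_y': [120.3, 166.9], 'head_y': [84.5, 90.0, 93.4]}
tin 187 ((644.39501953125, 118.22128295898438), (51.78924560546875, 47.67906188964844), 2.54347825050354) [90.7322447  93.90266457]
```

View pics/wrist14.png

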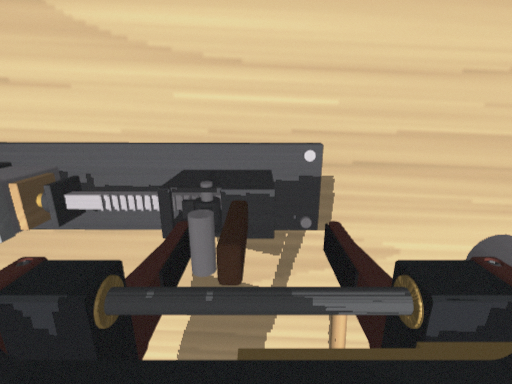

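View pics/sc14.png

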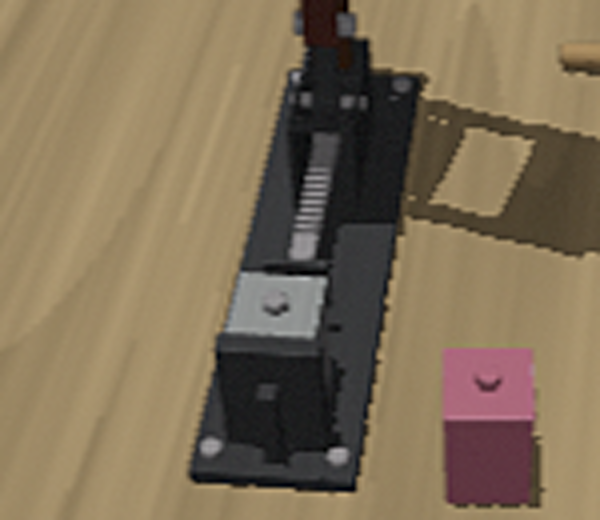

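The plunger is in about 8 mm by geometry, and by force (15.6 N at the bar) about 8–9 mm. The tin is upright and square against the anvil, and the finger is still pulling the bar. One settling check, then hand in.

```bash
python3 -m handwheel '[{"gripper":0,"tx":0,"ty":0,"tz":0,"rx":0,"ry":0,"rz":0},{"gripper":0,"tx":0,"ty":0,"tz":0,"rx":0,"ry":0,"rz":0},{"gripper":0,"tx":0,"ty":0,"tz":0,"rx":0,"ry":0,"rz":0}]'
python3 - <<'E'
from h import *
print(clamp(shot("wrist")));print(ctrl.close_job())
E
```

```text
t: 18.82
ee_pos: [652.8, -122.3, 314.3]
orientation: [-3.137, -0.066, -0.002]
ft_force: [1.3, 16.2, -0.3]
width: 88.0
{'padtop_y': [109.5, 110.2, 112.9, 117.6, 119.1], 'n': 610, 'tintop_y': [115.8, 119.4], 'head_y': [83.1, 85.5, 89.5]}
the job is handed in; nothing more can be done
None
```

I stood the silver tin in the bay, about 5 mm in front of the anvil and square to within about 0.1°, and let go of it. I then pumped the trigger with three full strokes, pulling the bar with one finger. A fourth, stepped squeeze pushed the tin against the anvil and loaded the spring. I handed in at about 19 s with the bar still held; no verdict was reported.

- **Plunger:** it reads about 8 mm in from the head-to-pad distance. The 15.6–16.2 N pull at the bar implies about 8.5–9 mm. Both are within 5–13 mm.
- **Tin:** it is upright and square to the clamp, within about 5 mm of its spot. The pose held steady over the last half second, and the fingers are nowhere near the tin.
- **Disagreements:** the side and wrist cameras differed by 3–4 mm on absolute positions along the clamp, so I relied on relative distances and force. The top and side views differed by about 5 mm on the bar's position.
- **Refused calls:** my first three move calls were refused for missing fields, and nothing moved.
- **Bowl, brush and mug:** I never went near them, but I made no separate measurement of their positions at the end.

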